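# Switch on the plate warmer with its key

## Robot

A 6-joint arm with a two-finger parallel gripper is mounted at the origin on the work surface. World frame = base frame: x ahead of the robot, y to its left, z up, the work surface at z = 0. Lengths are in mm, angles in rad, forces in N, time in s.
With the tool pointing down it reaches from about 300 to 1000 mm from the base axis. Payload 5.1 kg.
Tool frame: the origin (TCP) lies between the finger pads; the fingertips stand 8 mm ahead of it and the grasp point (between the pads) lies 11 mm behind it; z points along the fingers, x is the direction in which the jaws open and shut, and the axes are right-handed (so a half turn about z gives the same grasp; the last joint's range is limited). The gripper opens to 95 mm and grips with 3 to 60 N. Pads are 20 mm wide; open, the fingers measure 119 mm over their backs; the gripper's body (75 mm by 180 mm) begins 59 mm behind the grasp point.
Start: joints at [1.195, 0.124, 1.65, -0, 1.367, -0.083], TCP at [187.633, 622.317, 222.656] pointing down, gripper open.
Joint ranges: [-2.61, 2.61], [-1.02, 2.33], [0.03, 2.71], [-1.35, 4.49], [0.32, 2.68], [-2.91, 2.91]. Speed limits (rad/s): [2.57, 2.57, 3.14, 3.14, 3.14, 3.14].

## Interface

Orientations are given as a rotation vector (axis times angle).
In Python, from workcell import status, viewer, order gives the robot as it stands.
- The arm moves only by the shell command python3 -m inch 'ROWS' [OPENING]. ROWS is JSON, one flat list of numbers, 4 for each row, row after row: the shift along the world's x, y, z in mm, then the turn about the world's z in rad. A call has 1 to 12 rows; each row shifts and turns the commanded pose from where the row before left it; what a row does not reach is not made up. A row lasts 1/10 s, in which the tool goes at most 50 mm and 8.59 degrees, less where a joint would pass 70% of its speed; a pose out of reach is approached as far as the arm can. A call is refused whole if a number of a shift passes 50 or a number of a turn 0.15, either way. A call with a gripper value outside its range is refused whole. OPENING is the closure, from 0 (fully open) to 1 (shut), set as the call begins (- or left out, the last holds). The fingers move at their own pace and stop on an object; the grip force is fixed at half the most. Time passes only in rows, so rows that do not move let the fingers close. It gives the time, the measured TCP pose, the force and the opening at its end, in the units of the state.
- status.state(): the state, without advancing time (a new reading comes with each control period).
- viewer.camera(name): name is "side" or "top"; returns the picture (400x640x3 uint8, red, green, blue); there is no depth.
- viewer.camera_params(name): a dict with "intrinsics" (3x3 intrinsics, pixels), "R" (3x3) and "t" (3): a world point X has camera coordinates R X + t. Camera axes: x right, y down, z forward; pixel columns grow to the right and rows downward; lengths in mm; the calibration is good to about 2 mm. A picture is of the moment at which its call begins. camera_params takes no time and is no camera call.
- order.sign_off(): hands the job in, once; it reports no verdict.
The state is a dict: "clock": time; "joint_positions": joint angles; "dq": joint speeds; "joint_efforts": joint torques, N m; "tcp_pos": TCP position; "tool_rot": TCP orientation; "contact_force": force on the tool from outside, world axes, zero at the start; "wrist_torque": the same for the moment, N m; "width": finger opening in mm.
Only numpy, scipy, OpenCV 4.12 (cv2) and the standard library are available. Lean on these libraries where they do the work, as an engineer would, in place of code of your own. Each camera call takes 0.05 s, during which the arm holds its last target.

## Task

A dessert cup has been left standing on the key switch of the plate warmer: lift it off and set it down upright, without dropping it, on a free part of the white serving plate. Then take the red key out of its holder, push it fully home in the switch and turn it clockwise as far as it goes, and let go, leaving the key in the switch. Do not knock over or push about the two cups on the plate, the sauce bottle or the blue key.

Things in the scene. Friction and masses are not known exactly. Their poses are not given: they have to be found in the camera images.
- stray_cup_mid (a point): Stray frosted-glass dessert cup, upright and standing on the switch barrel over the keyhole. Round: foot 48 mm across (0-5 mm up), stem 18 mm across, bowl with straight upright outer sides 60 mm across from 36 to 66 mm above its underside (rim at the top, wall 4 mm, empty). About 0.12 kg. This point is on its axis 33 mm above its underside, z axis up.
- cup_a_mid (a point): Bystander on the serving plate: a cup of the same make and size as the stray cup; point on its axis 33 mm above its underside.
- cup_b_mid (a point): Second bystander cup on the serving plate, same make and size; point on its axis 33 mm above its underside.
- platter: White serving plate, fixed, a flat rimless slab 170 mm (its x) by 260 mm (its y), 12 mm thick. Origin at the centre of its underside on the worktop, z up. The two bystander cups stand at various places on it, mostly in the half with y above 0; there is always free room for a cup towards its edge at y = -130 mm.
- switch: Switch box of the plate warmer, fixed: dark blue-grey housing 120 mm (x) by 140 mm (y), 60 mm high, flat top with a red dot (off) and a green dot (on). Origin at the centre of its underside on the worktop, z up. The round brass barrel is in the centre of its top.
- keyhole (a point): Centre of the mouth of the key slot, in the top face of the brass barrel (60 mm across, standing 3 mm proud of the switch box: 63 mm above the worktop). It turns with the barrel. The slot is 17.8 mm long along this frame's y axis and 7.8 mm wide along x, 31 mm deep straight down; z points up. The stray cup covers it at the start.
- barrel (a joint): Rotation of the barrel, rad, growing clockwise seen from above; hard stops at 0 (off, its black mark at the red dot) and 1.3 (on, at the green dot); starts between 0 and 0.25. Stiff friction of about 0.07 N m, no spring: it stays where it is left. The key has about 0.1 rad of play in the slot.
- red_key_mid (a point): Red key, about 70 g, standing upright in the holder. Point at the centre of its red handle, a block 14 mm thick (this frame's x), 36 mm wide (y), 36 mm high (z, up). Below the handle come a steel neck, then a round collar 26 mm across and 4 mm thick whose underside is 32 mm below this point, then a steel blade 6 mm (x) by 16 mm (y), 26 mm long, tapered in the last 3 mm, that points straight down. Key and slot look the same after a half turn about z.
- red_key_seat (a point): Centre of the underside of the red key's collar, same axes as the handle point; it meets the keyhole point when the key is fully home. At the start it is on top of the holder.
- blue_key_mid (a point): Bystander: blue key, same make and size as the red one, in the other place of the holder; point at the centre of its handle.
- holder: Key holder, fixed: black block 60 mm (x) by 150 mm (y), 45 mm high, with two slots 80 mm apart along y that each hold a key upright by its blade, handle width along y (play about 1.2 mm each way); pull a key straight up by 26 mm or more. Origin at the centre of its underside on the worktop, z up.
- sauce_mid (a point): Bystander: brown sauce bottle with a yellow label and orange cap, 56 mm across, 190 mm high, upright on the worktop on the robot's side of the switch; point on its axis 95 mm above its underside.
Things that resemble listed ones, but are neither listed nor needed, are in the scene too. What is shaped like the part that bears stray_cup_mid but brown is not meant.

How it is judged:
By the outcome, as a careful person would: the job done as asked, in the order asked, and still so for the second after the job is handed in, with the robot touching nothing.
It also fails if it takes over 72 s, if anything falls off the work surface, if the arm or the gripper's body presses on something with over 40 N, if the wrist force passes 120 N, or if a joint passes its speed limit or range.

## Working session

There is one attempt and no reset: what is moved stays moved. The work goes in short steps, Python scripts to look and compute and a shell command to move; the robot and the scene stay as the last step left them, time stands still between calls to the robot, and variables do not carry over. Pictures are saved under pics/ and viewed, and the job is handed in when it is done.

```bash
ls; mkdir -p pics
python3 - <<'E'
from workcell import status, viewer
import cv2
s=status.state()
for k,v in s.items(): print(k,v)
for n in ("side","top"):
    im=viewer.camera(n); cv2.imwrite(f"pics/{n}0.png",im[:,:,::-1]); print(n,viewer.camera_params(n))
E
```

```text
pics
clock 0.0
joint_positions [ 1.19542367e+00  1.24491589e-01  1.65164173e+00 -7.99504322e-06
  1.36743307e+00 -8.26055891e-02]
dq [0.00151018 0.00146323 0.00042947 0.00142977 0.0007918  0.00055298]
joint_efforts [ 3.69985419e-04 -4.17587078e+01 -3.59935498e+01  7.74873002e-02
  4.89315600e-02 -1.74537595e-04]
tcp_pos [187.40603242 621.77563575 221.41481756]
tool_rot [ 2.52086115  1.87303664 -0.00262531]
contact_force [0.04632671 0.77486496 0.97082885]
wrist_torque [-0.01631593 -0.03838014 -0.00968982]
width 95.26604732817411
side {'intrinsics': array([[468.57242248,   0.        , 319.0935962 ],
       [  0.        , 468.57242248, 197.04423818],
       [  0.        ,   0.        ,   1.        ]]), 'R': array([[ 0.78521939, -0.6191873 , -0.00613081],
       [-0.49048529, -0.61590222, -0.61651329],
       [ 0.37796122,  0.48710526, -0.78732063]]), 't': array([-418.96640501,  321.2144636 , 1166.59592106])}
top {'intrinsics': array([[463.95645806,   0.        , 312.96679899],
       [  0.        , 463.95645806, 206.31026484],
       [  0.        ,   0.        ,   1.        ]]), 'R': array([[ 0.02793727, -0.99958739, -0.00667451],
       [-0.98017745, -0.02608339, -0.19639713],
       [ 0.196142  ,  0.01202901, -0.98050172]]), 't': array([-2.51714447e-01,  5.57195482e+02,  1.12794778e+03])}
```

View pics/side0.png

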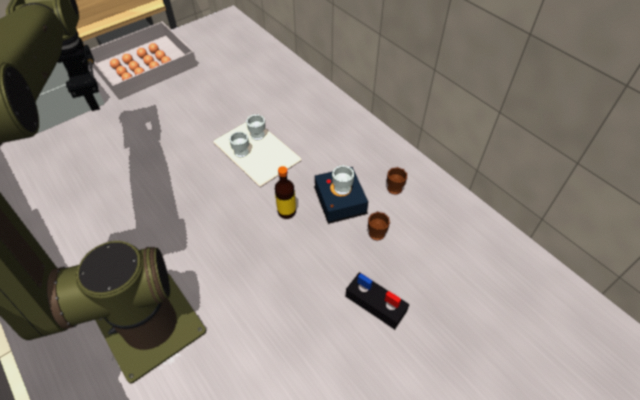

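View pics/top0.png

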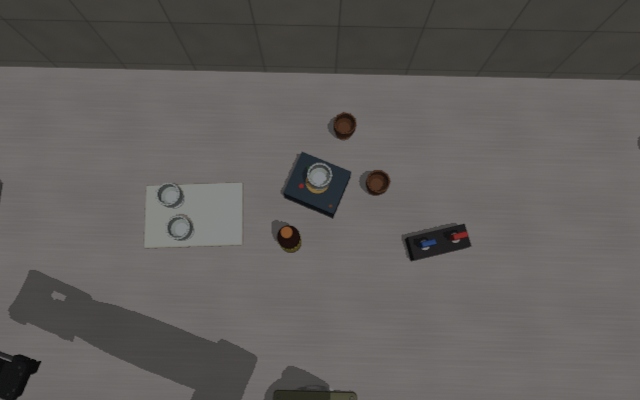

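Run:
```python
import cv2
def crop(n,x0,y0,w,h,f,out):
    im=cv2.imread(f"pics/{n}0.png")[y0:y0+h,x0:x0+w]
    im=cv2.convertScaleAbs(im,alpha=1.5 if n=="top" else 1,beta=10)
    cv2.imwrite(out,cv2.resize(im,None,fx=f,fy=f,interpolation=cv2.INTER_CUBIC))
crop("top",270,140,130,100,6,"pics/c1.png")
crop("side",270,150,130,100,6,"pics/c2.png")
crop("top",395,210,90,60,8,"pics/c3.png")
crop("side",335,260,90,70,8,"pics/c4.png")
```

```text
(no output)
```

View pics/c1.png

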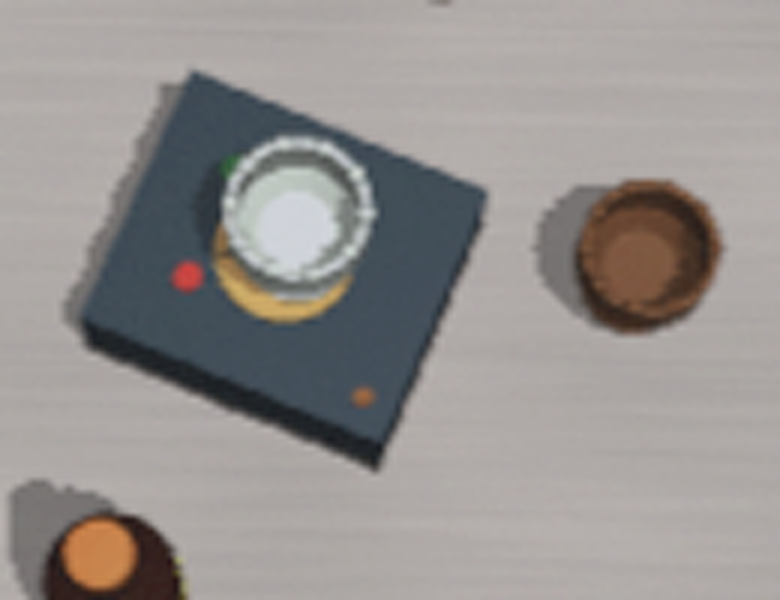

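View pics/c2.png

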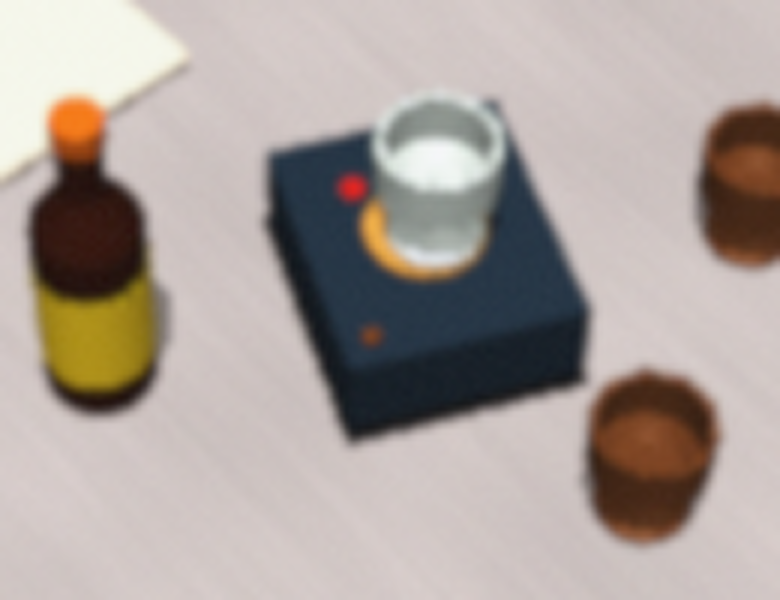

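View pics/c3.png

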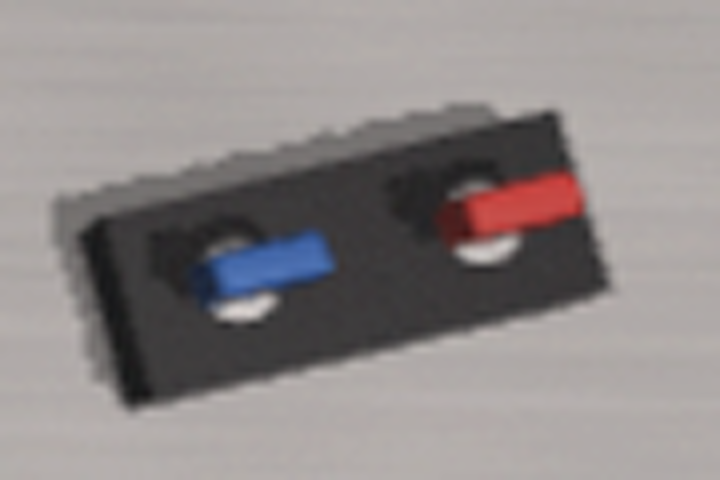

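View pics/c4.png

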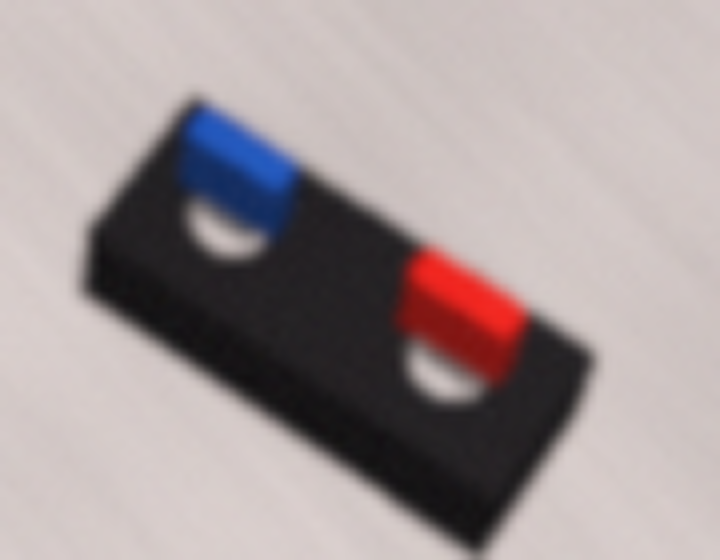

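```bash
cat > h.py <<'E'
import numpy as np, cv2
from scipy.optimize import least_squares
from workcell import status, viewer
P={n:viewer.camera_params(n) for n in ("side","top")}
def proj(n,X):
    p=P[n]; c=np.atleast_2d(X)@p["R"].T+p["t"]; u=c@p["intrinsics"].T
    return u[:,:2]/u[:,2:]
def onplane(n,uv,z):
    p=P[n]; d=p["R"].T@np.linalg.inv(p["intrinsics"])@np.array([uv[0],uv[1],1.]); o=-p["R"].T@p["t"]
    return (o+d*(z-o[2])/d[2])
def tri(us,ut):
    f=lambda X:np.r_[proj("side",X)[0]-us,proj("top",X)[0]-ut]
    r=least_squares(f,[500,0,50]); return r.x,r.fun
def uncrop(c,x0,y0,f): c=np.asarray(c,float); return (c+.5)/f-.5+np.array([x0,y0])
def fitbox(obs,pts0,free_off=False):
    # obs: list (cam,uv,local xyz); params x,y,yaw
    def f(p):
        c,s=np.cos(p[2]),np.sin(p[2]); out=[]
        for n,uv,L in obs:
            X=np.array([p[0]+c*L[0]-s*L[1],p[1]+s*L[0]+c*L[1],L[2]]); out.append(proj(n,X)[0]-uv)
        return np.concatenate(out)
    r=least_squares(f,pts0); return r.x,r.fun.reshape(-1,2)
E
python3 - <<'E'
from h import *
np.set_printoptions(precision=2,suppress=True)
T=lambda c:uncrop(c,270,140,6); S=lambda c:uncrop(c,270,150,6)
# corners on plane z=60
for n,l in (("top",[T(c) for c in [(192,72),(487,190),(380,445),(83,320)]]),("side",[S(c) for c in [(495,103),(588,310),(350,365),(270,155)]])):
    X=np.array([onplane(n,u,60) for u in l]); print(n,X[:,:2].round(1).tolist(),np.linalg.norm(np.diff(X[[0,1,2,3,0]],axis=0),axis=1), X.mean(0))
T2=lambda c:uncrop(c,395,210,8); S2=lambda c:uncrop(c,335,260,8)
for n,l in (("top",[T2(c) for c in [(555,112),(612,290),(150,400),(100,222)]]),("side",[S2(c) for c in [(195,97),(592,360),(485,500),(92,228)]])):
    X=np.array([onplane(n,u,45) for u in l]); print(n,X[:,:2].round(1).tolist(),np.linalg.norm(np.diff(X[[0,1,2,3,0]],axis=0),axis=1), X.mean(0))
# key top faces z=45+4..: seat z=45, mid=77, top=95
for n,l in (("top",[T2(c) for c in [(578,172),(584,218),(472,240),(465,195)]]),("side",[S2(c) for c in [(432,250),(526,312),(500,335),(410,278)]])):
    X=np.array([onplane(n,u,95) for u in l]); print('red',n,X[:,:2].round(1).tolist(), X.mean(0))
# dots, cup rim centre z=63+66
print('rim',onplane("top",T((299,212)),129),onplane("side",S((438,137)),129))
print('red',onplane("top",T((187,277)),60),onplane("side",S((352,188)),60),'green',onplane("top",T((232,165)),60))
print('cups', [onplane("top",u,78)for u in [(170,195),(180,228)]],[onplane("side",u,78)for u in [(239,138),(257,121)]])
print('plate',[onplane("top",u,12)for u in [(146,185),(243,182),(243,246),(146,248)]])
print('plateS',[onplane("side",u,12)for u in [(300,158),(263,183),(214,142)]])
E
```

```text
top [[700.4, 48.6], [650.8, -79.9], [538.2, -36.1], [588.9, 91.4]] [137.7  120.77 137.21 119.42] [619.57   5.98  60.  ]
side [[700.8, 51.3], [649.7, -75.3], [541.5, -30.4], [591.5, 94.5]] [136.51 117.19 134.55 117.54] [620.88  10.02  60.  ]
top [[524.5, -370.8], [468.0, -386.7], [429.4, -240.7], [485.3, -225.7]] [ 58.64 151.01  57.83 150.3 ] [ 476.79 -305.93   45.  ]
side [[487.9, -224.1], [523.0, -368.3], [465.9, -380.5], [431.8, -238.9]] [148.43  58.44 145.62  57.97] [ 477.16 -302.95   45.  ]
red top [[497.6, -361.2], [483.6, -362.5], [476.0, -328.4], [489.7, -326.7]] [ 486.72 -344.7    95.  ]
red side [[488.5, -325.7], [496.3, -357.6], [485.2, -358.1], [477.1, -328.3]] [ 486.76 -342.44   95.  ]
rim [620.13   0.6  129.  ] [623.49   7.17 129.  ]
red [608.93  47.69  60.  ] [609.82  52.7   60.  ] green [659.05  29.96  60.  ]
cups [array([571.9 , 375.32,  78.  ]), array([488.79, 343.03,  78.  ])] [array([492.31, 350.51,  78.  ]), array([579.09, 379.94,  78.  ])]
plate [array([611.91, 463.84,  12.  ]), array([626.99, 204.51,  12.  ]), array([455.46, 194.62,  12.  ]), array([443.37, 447.16,  12.  ])]
plateS [array([625.01, 214.42,  12.  ]), array([474.07, 201.8 ,  12.  ]), array([446.32, 448.65,  12.  ])]
```

Run:
```python
from h import *
np.set_printoptions(precision=2,suppress=True)
T=lambda c:uncrop(c,270,140,6); S=lambda c:uncrop(c,270,150,6)
# bottle cap
print('cap',onplane("top",T((100,552)),190),onplane("side",S((77,115)),190), tri(S((77,115)),T((100,552))))
o=[("top",T(c),L) for c,L in zip([(192,72),(487,190),(380,445),(83,320)],[(60,70,60),(60,-70,60),(-60,-70,60),(-60,70,60)])]
o+=[("side",S(c),L) for c,L in zip([(495,103),(588,310),(350,365),(270,155)],[(60,70,60),(60,-70,60),(-60,-70,60),(-60,70,60)])]
print('switch',fitbox(o,[620,8,.37]))
T2=lambda c:uncrop(c,395,210,8); S2=lambda c:uncrop(c,335,260,8)
o=[("top",T2(c),L) for c,L in zip([(555,112),(612,290),(150,400),(100,222)],[(30,-75,45),(-30,-75,45),(-30,75,45),(30,75,45)])]
o+=[("side",S2(c),L) for c,L in zip([(195,97),(592,360),(485,500),(92,228)],[(30,75,45),(30,-75,45),(-30,-75,45),(-30,75,45)])]
r=fitbox(o,[477,-304,.2]);print('holder',r)
x,y,a=r[0]
for s in(40,-40):print(x-np.sin(a)*s,y+np.cos(a)*s)
o=[("top",np.array(c,float),L) for c,L in zip([(146,185),(243,182),(243,246),(146,248)],[(85,130,12),(85,-130,12),(-85,-130,12),(-85,130,12)])]
o+=[("side",np.array(c,float),L) for c,L in zip([(300,158),(263,183),(214,142)],[(85,-130,12),(-85,-130,12),(-85,130,12)])]
print('plate',fitbox(o,[535,325,0]))
```

```text
cap [470.98  71.26 190.  ] [472.22  76.13 190.  ] (array([469.71,  70.97, 196.53]), array([ 0.2 , -0.05, -0.08,  0.15]))
switch (array([619.92,   7.53,  -0.38]), array([[-0.74, -0.41],
       [-0.1 ,  0.31],
       [-0.26, -0.07],
       [-1.29, -0.41],
       [ 0.33,  0.05],
       [ 1.09,  0.92],
       [ 0.28,  1.7 ],
       [-0.47,  0.21]]))
holder (array([ 476.86, -304.36,    0.25]), array([[-0.45, -0.02],
       [-0.85,  0.63],
       [-0.61,  0.05],
       [-0.56, -0.84],
       [-0.09,  0.16],
       [ 0.81,  0.05],
       [ 1.29,  1.11],
       [-0.75,  0.63]]))
466.96704320264286 -265.6046532401853
486.7615864088597 -343.11707843290657
plate (array([536.32, 328.98,   0.07]), array([[-0.22, -0.14],
       [-0.14, -1.09],
       [ 0.54, -1.87],
       [-2.22,  0.21],
       [ 3.  ,  0.97],
       [-2.21,  3.8 ],
       [-1.62, -0.23]]))
```

Could be confused with the stray cup: brown cups at top (345,125) and (377,182), and the plate cups at (170,195) and (180,228). The frosted cup on the brass barrel is at top (319,176), side (343,180). The crops confirm it is frosted glass standing on the barrel, so I choose that one. For the keys, red is at top (460,236) and blue at (428,244).

```bash
python3 -m inch '[22,-31,0,0,22,-31,0,0,22,-31,0,0,22,-31,0,0,22,-31,0,0,22,-31,0,0,22,-31,0,0,22,-31,0,0,22,-31,0,0,22,-31,0,0]' 0
```

```text
clock: 1.1
tcp_pos: [408.0, 310.8, 222.2]
tool_rot: [-2.522, -1.874, 0.001]
contact_force: [0.3, 0.5, 0.1]
width: 95.0
```

```bash
python3 -m inch '[22,-31,0,0,22,-31,0,0,22,-31,0,0,22,-31,0,0,22,-31,0,0,22,-31,0,0,22,-31,0,0,22,-31,0,0,22,-31,0,0,15,-26,0,0,0,0,0,0]' 0
python3 - <<'E'
from h import *
for n in ("side","top"): cv2.imwrite(f"pics/{n}1.png",viewer.camera(n)[:,:,::-1])
for n,x,y in(("side",250,80),("top",230,110)):
    im=cv2.imread(f"pics/{n}1.png")[y:y+140,x:x+180]; cv2.imwrite(f"pics/{n}1c.png",cv2.resize(im,None,fx=4,fy=4,interpolation=cv2.INTER_CUBIC))
E
```

```text
clock: 2.2
tcp_pos: [621.6, 4.3, 221.7]
tool_rot: [2.525, 1.869, -0.002]
contact_force: [-0.3, 0.6, -0.5]
width: 95.0
```

View pics/side1c.png

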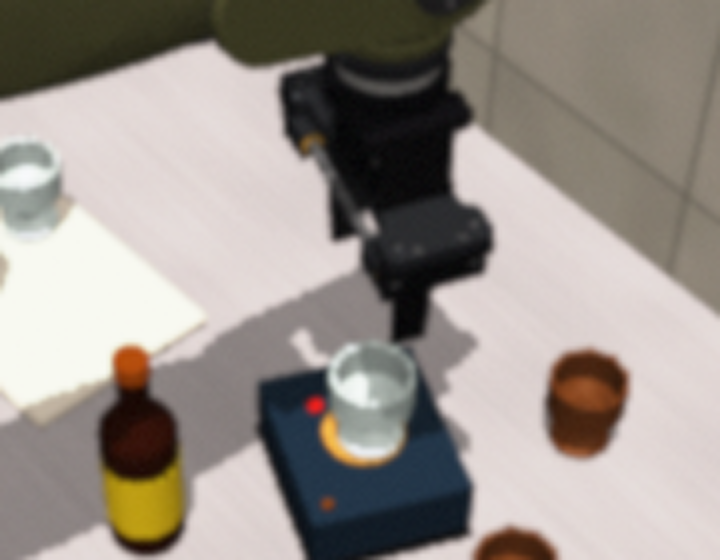

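View pics/top1c.png

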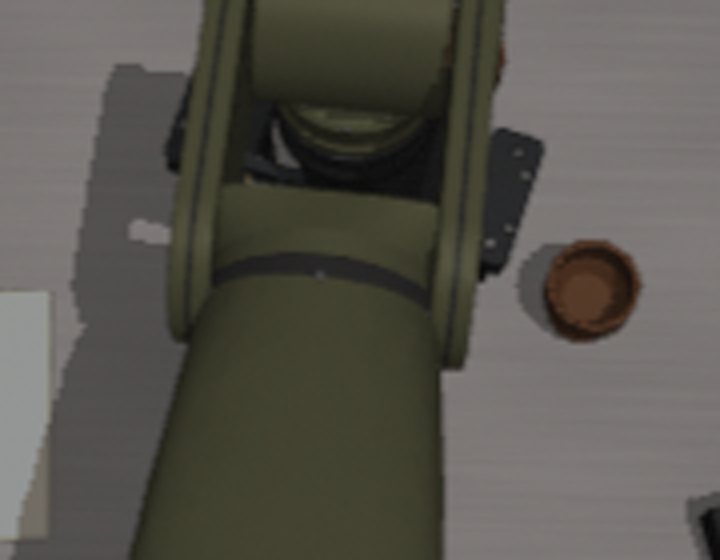

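Run:
```python
from h import *
d=np.array([np.cos(1.279),np.sin(1.279),0]);c=np.array([621.6,4.3,213.7]); q=np.array([-d[1],d[0],0])
for s in(1,-1):
  for w in(47.5,59.5):
    for k in (-10,10): print(s,w,k,((proj("side",c+s*w*d+k*q)[0]-[250,80]+.5)*4-.5).round(0))
print((proj("side",np.array([621.6,4.3,129]))[0]-[250,80])*4, ((proj("side",np.array([621.6,4.3,129]))[0]-[250,80])*4))
```

```text
1 47.5 -10 [362. 239.]
1 47.5 10 [335. 247.]
1 59.5 -10 [355. 227.]
1 59.5 10 [328. 235.]
-1 47.5 -10 [420. 336.]
-1 47.5 10 [392. 345.]
-1 59.5 -10 [428. 349.]
-1 59.5 10 [399. 358.]
[370.90828838 373.38797791] [370.90828838 373.38797791]
```

Run:
```python
import cv2
im=cv2.imread("pics/side1.png")[125:175,320:380]; im=cv2.convertScaleAbs(im,alpha=2,beta=10);cv2.imwrite("pics/f1.png",cv2.resize(im,None,fx=12,fy=12,interpolation=cv2.INTER_CUBIC))
```

```text
(no output)
```

View pics/f1.png

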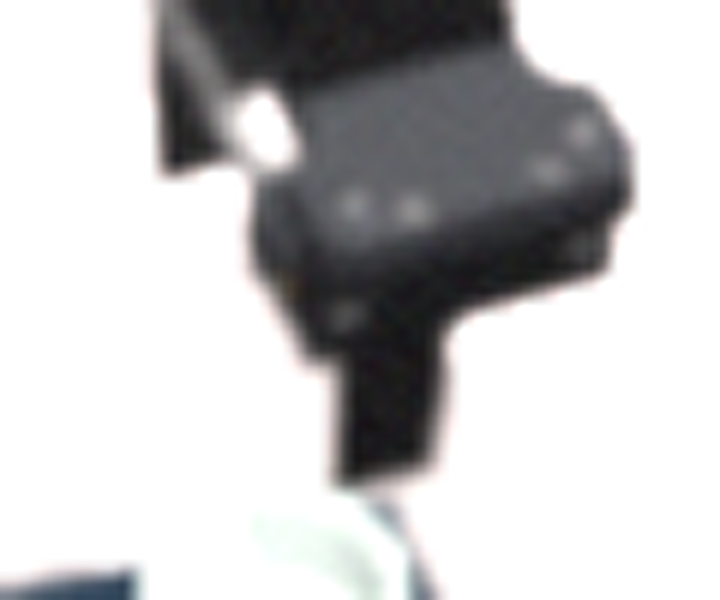

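```bash
python3 -m inch '[-1,-2,-30,0,0,0,-30,0,0,0,-30,0,0,0,-27,0,0,0,0,0]' 0 && python3 -m inch '[0,0,0,0,0,0,0,0,0,0,0,0,0,0,0,0,0,0,0,0,0,0,0,0,0,0,0,0,0,0,0,0]' 1
```

```text
clock: 2.8
tcp_pos: [615.5, 6.9, 100.6]
tool_rot: [-2.515, -1.872, 0.011]
contact_force: [-1.3, 0.5, -0.6]
width: 94.9
clock: 3.6
tcp_pos: [620.2, 5.0, 106.8]
tool_rot: [2.521, 1.873, 0.001]
contact_force: [-1.7, -1.2, 5.7]
width: 60.5
```

```bash
python3 -m inch '[0,0,5,0,0,0,10,0,0,0,20,0,0,0,30,0,0,0,30,0,0,0,25,0,0,0,0,0,0,0,0,0]'
python3 - <<'E'
from h import *
for n in ("side","top"): cv2.imwrite(f"pics/{n}2.png",viewer.camera(n)[:,:,::-1])
print(status.state()["tcp_pos"])
im=cv2.imread("pics/side2.png")[100:220,280:420]; cv2.imwrite("pics/s2c.png",cv2.resize(im,None,fx=5,fy=5,interpolation=cv2.INTER_CUBIC))
E
```

```text
clock: 4.4
tcp_pos: [619.6, 5.4, 225.5]
tool_rot: [2.522, 1.874, 0.001]
contact_force: [-0.6, -0.8, -1.2]
width: 60.2
[618.47650631   5.46537677 223.2015187 ]
```

View pics/s2c.png

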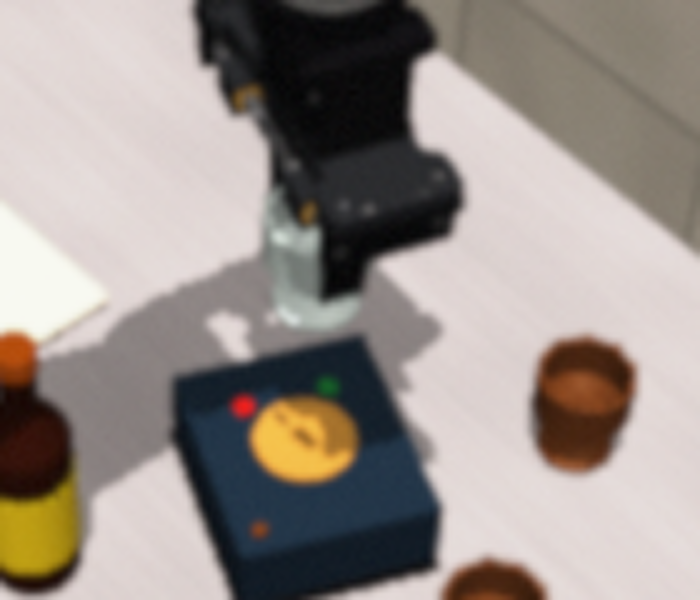

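Side crop: the cup is held between the jaws (crop ~(315,260)). The barrel is now uncovered at (305,437), with its slot and black mark visible.

```bash
python3 -m inch '[-5,14,0,0,-10,29,0,0,-10,29,0,0,-10,29,0,0,-10,29,0,0,-10,29,0,0,-10,29,0,0,-10,29,0,0,-3,15,0,0,0,0,0,0]'; python3 -m inch '[0,0,-30,0,0,0,-40,0,0,0,-35,0,0,0,-25,0,0,0,-15,0,0,0,-10,0,0,0,0,0,0,0,0,0]'
python3 - <<'E'
from h import *
for n in ("side","top"): cv2.imwrite(f"pics/{n}3.png",viewer.camera(n)[:,:,::-1])
s=status.state();print(s["tcp_pos"],s["contact_force"])
im=cv2.imread("pics/side3.png")[80:220,190:380]; cv2.imwrite("pics/s3c.png",cv2.resize(im,None,fx=4,fy=4,interpolation=cv2.INTER_CUBIC))
im=cv2.imread("pics/top3.png")[140:240,270:400]; im=cv2.convertScaleAbs(im,alpha=1.5,beta=10); cv2.imwrite("pics/t3c.png",cv2.resize(im,None,fx=6,fy=6,interpolation=cv2.INTER_CUBIC))
E
```

```text
clock: 5.5
tcp_pos: [540.5, 239.0, 224.6]
tool_rot: [-2.518, -1.877, 0.002]
contact_force: [-0.4, -0.1, -0.9]
width: 60.0
clock: 6.3
tcp_pos: [542.6, 237.4, 71.9]
tool_rot: [2.521, 1.873, 0.003]
contact_force: [0.5, -0.9, -0.3]
width: 60.0
[542.93186182 237.67190453  72.52387893] [ 0.29316787 -0.25172374 -0.15436931]
```

View pics/s3c.png

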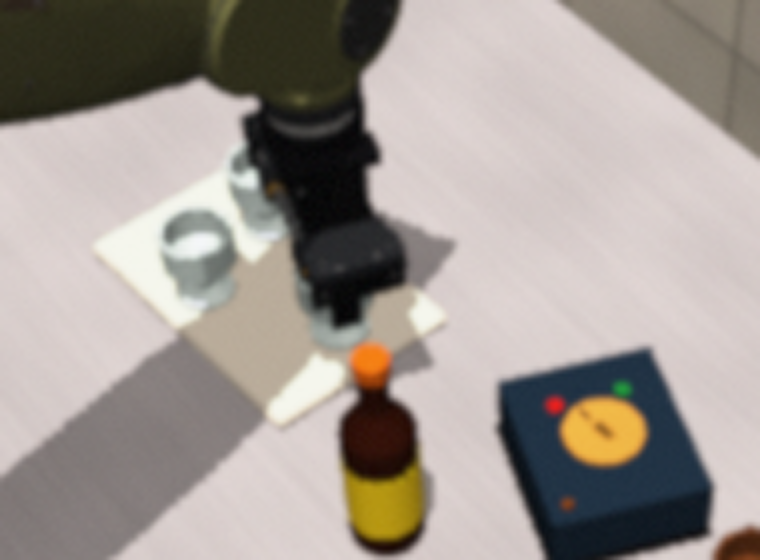

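View pics/t3c.png

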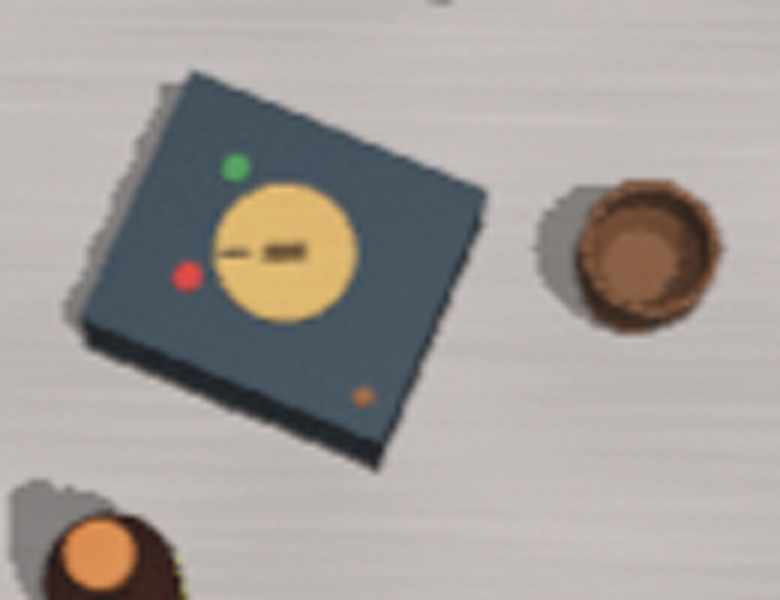

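```bash
python3 -m inch '[0,0,-6,0,0,0,-4,0,0,0,-3,0,0,0,-1,0,0,0,0,0]';  python3 -m inch '[0,0,-1,0,0,0,0,0]';python3 -m inch '[0,0,-1,0,0,0,0,0]'
```

```text
clock: 6.9
tcp_pos: [541.4, 237.3, 56.3]
tool_rot: [-2.522, -1.874, 0.001]
contact_force: [-0.3, -1.1, -0.8]
width: 60.2
clock: 7.1
tcp_pos: [541.8, 237.4, 55.9]
tool_rot: [2.522, 1.874, 0.001]
contact_force: [0.0, 0.5, -0.2]
width: 60.2
clock: 7.3
tcp_pos: [541.9, 237.4, 55.9]
tool_rot: [2.522, 1.874, 0.0]
contact_force: [-3.0, -0.7, 4.7]
width: 60.5
```

```bash
python3 -m inch '[0,0,0,0,0,0,0,0,0,0,0,0,0,0,0,0,0,0,0,0]' 0; python3 -m inch '[0,0,20,0,0,0,40,0,0,0,50,0,0,0,40,0,0,0,15,0,0,0,0,0]'
python3 - <<'E'
from h import *
for n in ("side","top"): cv2.imwrite(f"pics/{n}4.png",viewer.camera(n)[:,:,::-1])
np.set_printoptions(precision=2,suppress=True)
im=cv2.imread("pics/side4.png")[80:220,190:380]; cv2.imwrite("pics/s4c.png",cv2.resize(im,None,fx=4,fy=4,interpolation=cv2.INTER_CUBIC))
# slot/barrel in top3 crop
b=cv2.imread("pics/top3.png"); hsv=cv2.cvtColor(b,cv2.COLOR_BGR2HSV)
for n in("top3","side3"):
    hsv=cv2.cvtColor(cv2.imread(f"pics/{n}.png"),cv2.COLOR_BGR2HSV)
    m=cv2.inRange(hsv,(12,90,90),(30,255,255)); k,l,st,c=cv2.connectedComponentsWithStats(m)
    for i in range(1,k):
        if st[i,4]>80: 
            cs,_=cv2.findContours((l==i).astype(np.uint8),cv2.RETR_EXTERNAL,cv2.CHAIN_APPROX_NONE)
            hull=cv2.convexHull(cs[0]); print(n,st[i],c[i],cv2.fitEllipse(hull))
E
```

```text
clock: 7.8
tcp_pos: [541.6, 237.3, 54.5]
tool_rot: [-2.522, -1.874, 0.0]
contact_force: [-0.8, -0.1, 0.4]
width: 93.0
clock: 8.4
tcp_pos: [543.1, 237.8, 222.8]
tool_rot: [2.52, 1.872, 0.009]
contact_force: [0.0, 0.7, -0.4]
width: 95.1
top3 [306 171  23  22 399] [317.14 181.56] ((317.0774841308594, 181.60580444335938), (22.487730026245117, 23.196510314941406), 106.42586517333984)
top3 [281 227  11  11 104] [286.03 231.89] ((286.0412292480469, 231.8632354736328), (11.031510353088379, 11.395604133605957), 74.71265411376953)
side3 [   0    0  166   54 5184] [73.91 21.23] ((79.3360595703125, 21.869951248168945), (54.45037841796875, 169.66424560546875), 80.18814849853516)
side3 [   0   43   46   64 1560] [14.91 72.71] ((17.19268035888672, 80.1109848022461), (52.64280700683594, 129.52935791015625), 122.20478820800781)
side3 [ 73  44  14  11 111] [79.81 49.52] ((79.75434875488281, 49.743896484375), (12.726471900939941, 13.44035816192627), 100.09963989257812)
side3 [242  57  33  31 368] [254.19  67.74] ((258.48626708984375, 75.69934844970703), (34.9932861328125, 38.62628173828125), 164.893753
[... 188 characters left out ...]
.95 205.63] ((285.7637023925781, 202.56414794921875), (21.08668327331543, 25.803348541259766), 179.61546325683594)
side3 [ 58 236  25  31 160] [ 68.01 249.31] ((70.36312103271484, 251.173583984375), (12.883354187011719, 36.84639358520508), 39.434471130371094)
side3 [ 64 239  76  58 945] [ 88.43 265.58] ((101.8851318359375, 266.0058898925781), (59.769630432128906, 75.60455322265625), 80.33932495117188)
side3 [111 278  37  33 407] [129.1  295.81] ((129.71298217773438, 296.3905029296875), (18.747743606567383, 46.52197265625), 46.674137115478516)
side3 [  96  312  109   70 2287] [149.53 346.97] ((148.6666259765625, 327.52105712890625), (98.04600524902344, 121.83988952636719), 153.11671447753906)
```

View pics/s4c.png

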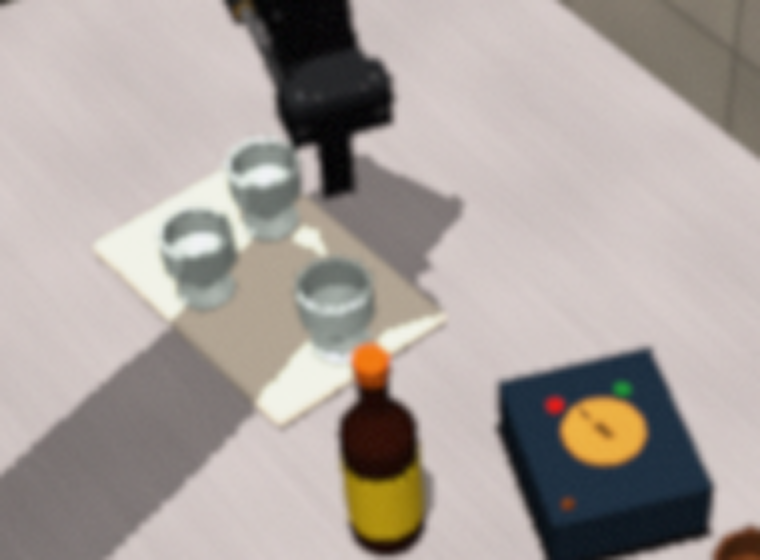

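Run:
```python
from h import *
np.set_printoptions(precision=3,suppress=True)
for n,c,r in(("top",(317.08,181.6),9.),("side",(340.43,187.4),8.)):
    C=onplane(n,c,63); print(n,C)
    # rectify: 0.5 mm/px patch on z=63
    N=140; g=(np.arange(N)-N/2)*.5
    X,Y=np.meshgrid(g,g,indexing="ij"); pts=np.stack([C[0]+X.ravel(),C[1]+Y.ravel(),np.full(N*N,63.)],1)
    uv=proj(n,pts).astype(np.float32).reshape(N,N,2)
    for k in ("3","4"):
        im=cv2.imread(f"pics/{n}{k}.png"); rec=cv2.remap(im,uv[...,0],uv[...,1],cv2.INTER_CUBIC)
        # display: x up, y left
        cv2.imwrite(f"pics/rec_{n}{k}.png",cv2.resize(rec[::-1,::-1],None,fx=4,fy=4))
        v=rec.max(2).astype(float); R=np.hypot(X,Y); base=np.median(v[R<25]); w=np.clip(base*.9-v,0,None)*(R<27)
        s=w*(R<13); cx,cy=(s*X).sum()/s.sum(),(s*Y).sum()/s.sum()
        mxx=(s*(X-cx)**2).sum();myy=(s*(Y-cy)**2).sum();mxy=(s*(X-cx)*(Y-cy)).sum()
        ang=.5*np.arctan2(2*mxy,mxx-myy)
        m=w*(R>15); mx,my=(m*X).sum()/m.sum(),(m*Y).sum()/m.sum()
        print(k,"slot",C[0]+cx,C[1]+cy,"ang",ang,"mark",mx,my,np.arctan2(my-cy,mx-cx),np.arctan2(my,mx))
    print("red",np.arctan2(*(onplane(n,{"top":uncrop((187,277),270,140,6),"side":uncrop((555,405),190,80,4)}[n],60)-C)[[1,0]]))
```

```text
top [620.225   6.126  63.   ]
3 slot 620.3150116683254 6.339735882296437 ang -1.479409544256253 mark -0.9216132646837722 21.209664836957295 1.6189583904817437 1.6142215241693028
4 slot 620.3236618233627 6.339803174202776 ang -1.48527860830781 mark -0.9155889065633861 21.21443391659174 1.6190723660097286 1.613928331247331
red 1.8360186787097235
side [620.385   9.739  63.   ]
3 slot 621.1453447769911 10.791223324936201 ang 1.5661469012059905 mark -0.25871687587168757 21.661087866108787 1.6202020522150777 1.5827396131177567
4 slot 621.1043760610639 10.779048769799715 ang -1.568616568132887 mark -0.2269455690508322 21.67914979757085 1.616613407525239 1.5812643240006177
red 1.8039080898974817
```

Run:
```python
import cv2,numpy as np
cv2.imwrite("pics/rec.png",cv2.resize(np.hstack([cv2.imread("pics/rec_top3.png"),cv2.imread("pics/rec_side3.png")]),(800,400)))
```

```text
(no output)
```

View pics/rec.png

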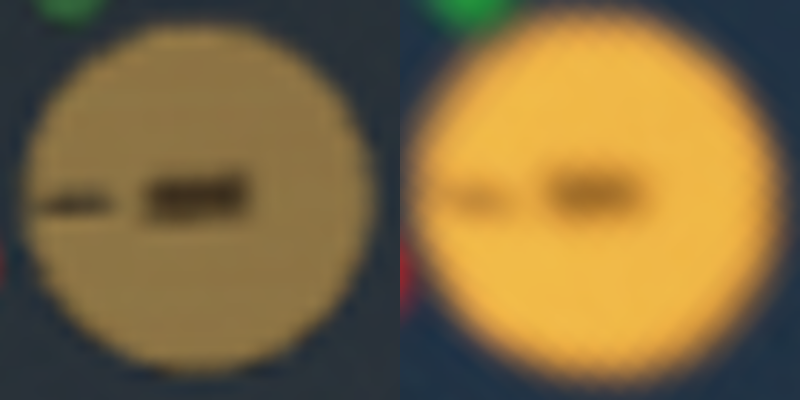

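Side crop: the stray cup stands upright on the plate at (335,305), and the two bystander cups are unmoved. Next is the red key.

```bash
python3 -m inch '[0,-48,0,0,0,-48,0,0,0,-48,0,-0.1,0,-48,0,-0.13,0,-48,0,-0.13,0,-48,0,-0.13,-9,-48,0,-0.13,-9,-48,0,-0.13,-9,-48,0,-0.13,-9,-48,0,-0.13,-9,-48,0,-0.02,-10,-53,0,0]' 0
```

```text
out of range: a shift must lie within [-50, 50]
```

```bash
python3 -m inch '[0,-48,0,0,0,-48,0,0,0,-48,0,-0.1,0,-48,0,-0.13,0,-48,0,-0.13,0,-48,0,-0.13,-9,-48,0,-0.13,-9,-48,0,-0.13,-9,-48,0,-0.13,-9,-48,0,-0.13,-9,-48,0,-0.02,-10,-48,0,0]' 0; python3 -m inch '[0,-5,-20,0,0,0,-20,0,0,0,-20,0,0,0,0,0,0,0,0,0]'
python3 - <<'E'
from h import *
from scipy.spatial.transform import Rotation as R
for n in ("side","top"): cv2.imwrite(f"pics/{n}5.png",viewer.camera(n)[:,:,::-1])
s=status.state();x=R.from_rotvec(s["tool_rot"]).as_matrix()[:,0];print(s["tcp_pos"],np.arctan2(x[1],x[0]),s["joint_positions"])
im=cv2.imread("pics/side5.png")[200:340,320:500]; cv2.imwrite("pics/s5c.png",cv2.resize(im,None,fx=4,fy=4,interpolation=cv2.INTER_CUBIC))
E
```

```text
clock: 9.7
tcp_pos: [484.7, -339.5, 215.7]
tool_rot: [-3.113, -0.387, 0.006]
contact_force: [0.6, 0.2, -0.2]
width: 95.1
clock: 10.2
tcp_pos: [485.5, -342.7, 157.0]
tool_rot: [-3.114, -0.388, 0.005]
contact_force: [0.5, -0.8, -0.0]
width: 94.8
[ 486.81713894 -343.64520688  159.82847367] 0.24825591562727461 [-7.04735598e-01  5.29304662e-02  1.83411171e+00 -2.62830237e-05
  1.25444781e+00 -9.52983336e-01]
```

View pics/s5c.png

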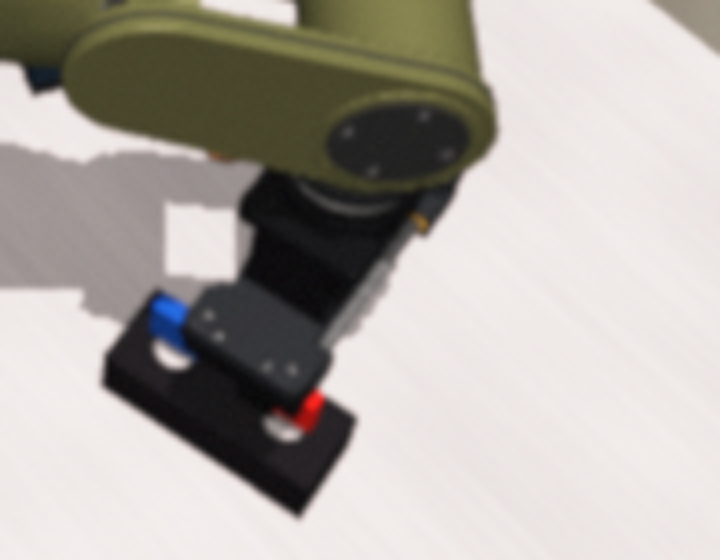

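```bash
python3 -m inch '[0,0,-30,0,0,0,-30,0,0,0,-20,0,0,0,-10,0,0,0,0,0,0,0,0,0]' 0; python3 -m inch '[0,0,0,0,0,0,0,0,0,0,0,0,0,0,0,0,0,0,0,0,0,0,0,0,0,0,0,0,0,0,0,0,0,0,0,0,0,0,0,0]' 1
python3 - <<'E'
from h import *
s=status.state()
for k in("tcp_pos","contact_force","wrist_torque","width","tool_rot"):print(k,s[k])
cv2.imwrite(f"pics/side6.png",viewer.camera("side")[:,:,::-1])
im=cv2.imread("pics/side6.png")[200:340,320:500]; cv2.imwrite("pics/s6c.png",cv2.resize(im,None,fx=4,fy=4,interpolation=cv2.INTER_CUBIC))
E
```

```text
clock: 10.9
tcp_pos: [487.5, -344.3, 71.2]
tool_rot: [3.116, 0.389, 0.002]
contact_force: [0.0, -0.5, 0.2]
width: 95.2
clock: 11.9
tcp_pos: [486.6, -343.7, 69.7]
tool_rot: [-3.117, -0.388, 0.0]
contact_force: [-0.1, -0.1, -0.4]
width: 20.4
tcp_pos [ 486.62289538 -343.68884906   69.65260602]
contact_force [-0.05002901 -0.08434806 -0.43295691]
wrist_torque [-0.03000367 -0.02633399  0.03454371]
width 20.39678055723152
tool_rot [-3.11746258e+00 -3.88492341e-01  1.25877518e-05]
```

View pics/s6c.png

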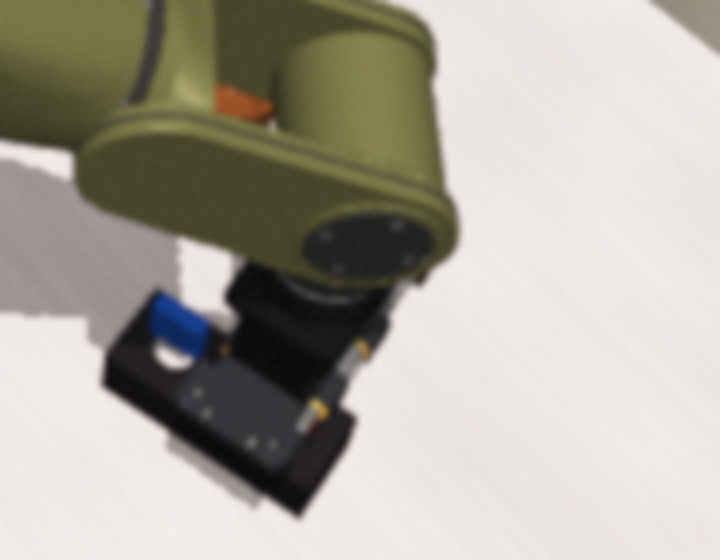

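```bash
python3 -m inch '[0,0,0,0,0,0,0,0,0,0,0,0,0,0,0,0]' 1
python3 - <<'E'
from h import *
s=status.state()
for k in("tcp_pos","contact_force","wrist_torque","width","tool_rot"):print(k,s[k])
E
```

```text
clock: 12.35
tcp_pos: [486.6, -343.7, 69.6]
tool_rot: [3.117, 0.389, -0.0]
contact_force: [-0.1, -0.2, 0.2]
width: 14.1
tcp_pos [ 486.62409967 -343.68015383   69.64245098]
contact_force [-0.14375798 -0.1992431   0.2372202 ]
wrist_torque [-0.10977314 -0.00227303 -0.03145871]
width 14.096032338953718
tool_rot [ 3.11746358e+00  3.88598082e-01 -2.32605752e-05]
```

```bash
python3 -m inch '[0,0,5,0,0,0,10,0,0,0,15,0,0,0,30,0,0,0,30,0,0,0,30,0,0,0,20,0,0,0,10,0,0,0,0,0]'; python3 -m inch '[6,15,0,0,12,30,0,-0.02,15,40,0,-0.03,15,40,0,-0.03,15,40,0,-0.03,15,40,0,-0.03,15,40,0,-0.03,15,40,0,-0.02,12,35,0,-0.02,9,20,0,0,4,11,0,0,0,0,0,0]'
python3 - <<'E'
from h import *
from scipy.spatial.transform import Rotation as R
for n in ("side","top"): cv2.imwrite(f"pics/{n}7.png",viewer.camera(n)[:,:,::-1])
s=status.state();x=R.from_rotvec(s["tool_rot"]).as_matrix()[:,0];print(s["tcp_pos"],np.arctan2(x[1],x[0]),s["width"])
im=cv2.imread("pics/side7.png")[80:220,270:430]; cv2.imwrite("pics/s7c.png",cv2.resize(im,None,fx=5,fy=4*1.25,interpolation=cv2.INTER_CUBIC)[:600])
E
```

```text
clock: 13.25
tcp_pos: [487.5, -344.4, 222.6]
tool_rot: [3.114, 0.388, 0.005]
contact_force: [-0.3, -0.8, -0.7]
width: 13.5
clock: 14.45
tcp_pos: [619.0, 9.1, 218.0]
tool_rot: [-3.141, -0.063, 0.004]
contact_force: [-0.7, -0.3, -0.7]
width: 13.8
[618.95559508   7.06953885 218.67688746] 0.03804674715766845 14.143804005012086
```

View pics/s7c.png

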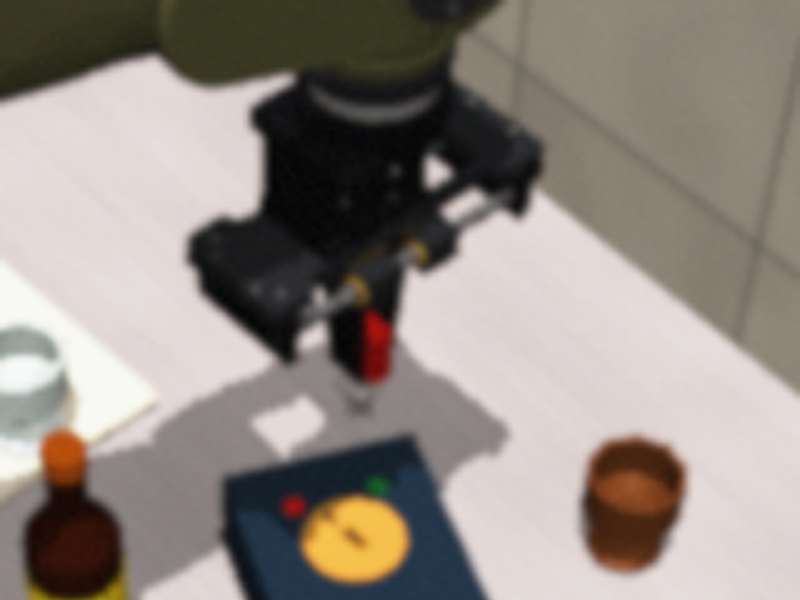

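View pics/side7.png

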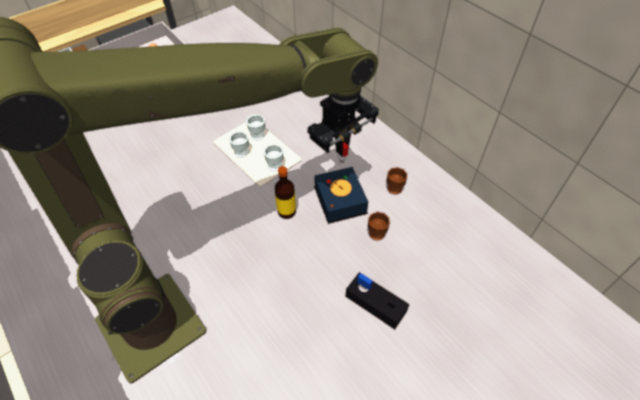

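```bash
python3 -m inch '[0,0,-20,0,0,0,-30,0,0,0,-30,0,0,0,-15,0,0,0,-6,0,0,0,0,0,0,0,0,0,0,0,0,0]'
python3 - <<'E'
from h import *
from scipy.spatial.transform import Rotation as R
a=[viewer.camera("side").astype(float) for i in range(4)]
cv2.imwrite("pics/side8.png",np.mean(a,0)[:,:,::-1])
s=status.state();x=R.from_rotvec(s["tool_rot"]).as_matrix()[:,0];print(s["tcp_pos"],np.arctan2(x[1],x[0]),s["width"])
im=cv2.imread("pics/side8.png")[135:210,300:390]; cv2.imwrite("pics/s8c.png",cv2.resize(im,None,fx=8,fy=8,interpolation=cv2.INTER_CUBIC))
t=s["tcp_pos"]; 
for nm,z in(("seat",t[2]-24.7),("tip",t[2]-50.7),("slot",63)): print(nm,((proj("side",np.array([t[0],t[1],z]))[0]-[300,135]+.5)*8-.5))
E
```

```text
clock: 15.35
tcp_pos: [620.8, 7.1, 120.7]
tool_rot: [3.141, 0.059, 0.005]
contact_force: [0.2, 0.7, -1.2]
width: 13.7
[620.1162265    7.35926066 119.57310478] 0.03813744353279023 13.672352900746656
seat [333.33067379 370.28494667]
tip [331.08871349 416.74717945]
slot [330.59165944 427.04809358][ WARN:0@5.048] global loadsave.cpp:1063 imwrite_ Unsupported depth image for selected encoder is fallbacked to CV_8U.
```

View pics/s8c.png

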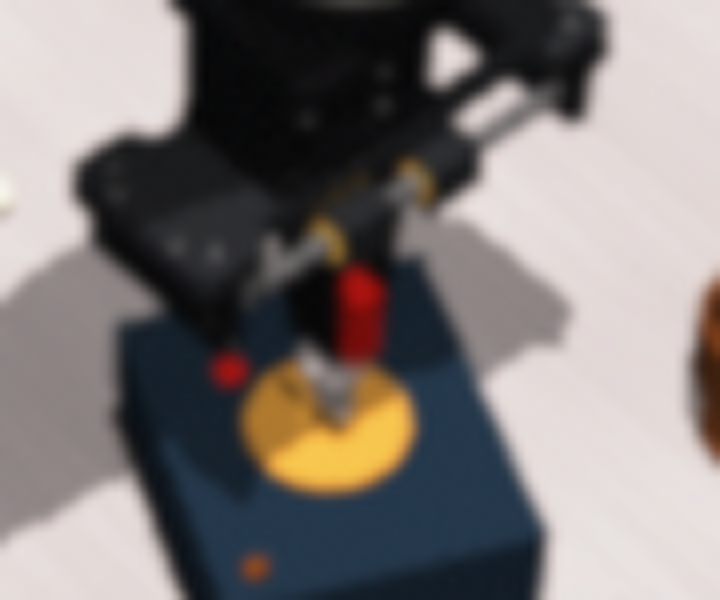

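Run:
```python
from h import *
import itertools
im=cv2.imread("pics/side8.png")[140:200,315:365]
f=12; big=cv2.resize(im,None,fx=f,fy=f,interpolation=cv2.INTER_CUBIC); big=cv2.convertScaleAbs(big,alpha=1.3,beta=20)
raw=big.copy()
t=np.array([619.6,7.3,118.7]); yaw=.039; c,s=np.cos(yaw),np.sin(yaw)
def P2(L): 
    X=np.array([t[0]+c*L[0]-s*L[1],t[1]+s*L[0]+c*L[1],t[2]+L[2]]); return tuple(np.round((proj("side",X)[0]-[315,140]+.5)*f-.5).astype(int).tolist())
zs=-24.7
def box(a,b,z0,z1,col):
    for z in(z0,z1):
        q=[P2((sx*a,sy*b,z)) for sx,sy in((1,1),(1,-1),(-1,-1),(-1,1))]
        for i in range(4): cv2.line(big,q[i],q[(i+1)%4],col,1)
    for sx,sy in((1,1),(1,-1),(-1,-1),(-1,1)): cv2.line(big,P2((sx*a,sy*b,z0)),P2((sx*a,sy*b,z1)),col,1)
box(3,8,zs-26,zs,(255,255,0)); box(7,18,zs+14,zs+50,(0,255,0))
pts=[P2((13*np.cos(a),13*np.sin(a),zs)) for a in np.linspace(0,6.28,30)]
for p,q in zip(pts,pts[1:]): cv2.line(big,p,q,(255,0,255),1)
cv2.imwrite("pics/s8o.png",cv2.resize(np.hstack([raw,big]),None,fx=.66,fy=.66))
```

```text
(no output)
```

View pics/s8o.png

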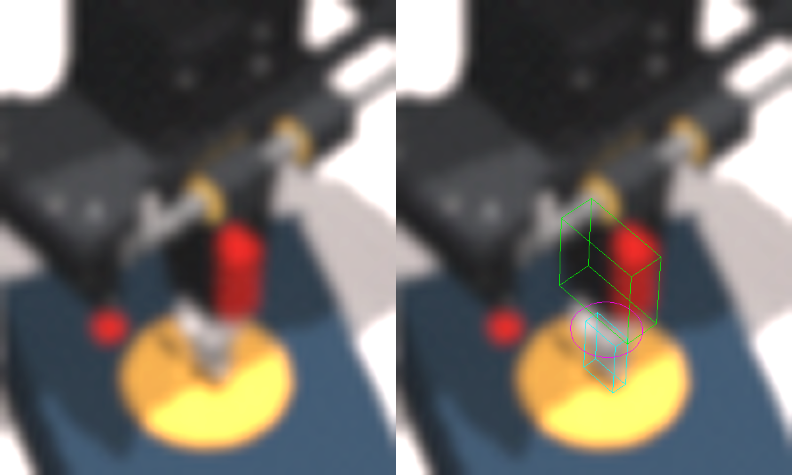

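Run:
```python
from h import *
for b in((0,1.4),(0,1.7),(-.3,1.5),(-.1,2)): print(b,onplane("side",(340.43+b[0],187.4+b[1]),63),onplane("side",proj("side",np.array([621.1,10.8,63]))[0]+b,63))
```

```text
(0, 1.4) [617.0391853    5.73262953  63.        ] [617.75052177   6.78866411  63.        ]
(0, 1.7) [616.32428208   4.87656496  63.        ] [617.0348434    5.93156753  63.        ]
(-0.3, 1.5) [616.12360439   5.98667113  63.        ] [616.83429397   7.04267913  63.        ]
(-0.1, 2) [615.3845614    4.20104542  63.        ] [616.09421954   5.25512323  63.        ]
```

```bash
python3 -m inch '[-2,-1,0,0,0,0,-2,0,0,0,-1,0,0,0,0,0,0,0,0,0]'; for i in 1 2 3; do python3 -m inch '[0,0,-1,0,0,0,0,0]'; done
```

```text
clock: 16.05
tcp_pos: [617.6, 6.3, 115.5]
tool_rot: [-3.141, -0.06, 0.0]
contact_force: [-0.7, 0.2, -1.0]
width: 13.8
clock: 16.25
tcp_pos: [617.6, 6.3, 114.5]
tool_rot: [-3.141, -0.06, 0.0]
contact_force: [-0.2, 0.6, -0.9]
width: 13.9
clock: 16.45
tcp_pos: [617.6, 6.3, 113.5]
tool_rot: [3.141, 0.06, -0.0]
contact_force: [0.9, -0.2, -0.8]
width: 13.8
clock: 16.65
tcp_pos: [617.7, 6.3, 112.6]
tool_rot: [3.141, 0.06, 0.0]
contact_force: [-0.3, -0.4, -1.6]
width: 13.9
```

```bash
for i in 1 2 3; do python3 -m inch '[0,0,-1,0,0,0,0,0]'; done
```

```text
clock: 16.85
tcp_pos: [617.9, 6.3, 111.8]
tool_rot: [-3.141, -0.06, -0.001]
contact_force: [1.0, -0.1, 0.1]
width: 13.6
clock: 17.05
tcp_pos: [618.1, 6.4, 111.0]
tool_rot: [-3.141, -0.06, -0.002]
contact_force: [1.1, 0.4, -0.3]
width: 13.6
clock: 17.25
tcp_pos: [618.3, 6.5, 110.1]
tool_rot: [-3.141, -0.06, -0.003]
contact_force: [2.0, 0.7, 0.0]
width: 13.7
```

```bash
python3 -m inch '[1,0.3,0,0,0,0,-1,0,0,0,0,0]'; for i in 1 2; do python3 -m inch '[0,0,-1,0,0,0,0,0]'; done
python3 - <<'E'
from h import *
s=status.state();print(s["tcp_pos"],s["contact_force"],s["wrist_torque"])
E
```

```text
clock: 17.55
tcp_pos: [618.5, 6.7, 108.2]
tool_rot: [-3.141, -0.06, 0.001]
contact_force: [1.3, 0.8, -0.7]
width: 13.9
clock: 17.75
tcp_pos: [618.5, 6.7, 107.3]
tool_rot: [-3.141, -0.06, 0.001]
contact_force: [1.6, 1.3, -1.2]
width: 14.3
clock: 17.95
tcp_pos: [618.5, 6.7, 106.4]
tool_rot: [-3.141, -0.06, 0.001]
contact_force: [1.1, -0.1, -0.6]
width: 13.7
[618.50283376   6.67893279 106.41885014] [ 1.13092911 -0.11474569 -0.61098472] [ 0.10189855 -0.18951844 -0.02249444]
```

```bash
python3 -m inch '[0,0,-2,0,0,0,-2,0,0,0,0,0]'; python3 -m inch '[0,0,-2,0,0,0,-2,0,0,0,-2,0,0,0,0,0]';  python3 -m inch '[0,0,-2,0,0,0,-2,0,0,0,-1,0,0,0,0,0]'
```

```text
clock: 18.25
tcp_pos: [618.5, 6.7, 102.2]
tool_rot: [-3.141, -0.06, 0.0]
contact_force: [2.3, 0.7, -2.7]
width: 14.0
clock: 18.65
tcp_pos: [618.5, 6.7, 96.2]
tool_rot: [-3.141, -0.06, 0.0]
contact_force: [1.7, 1.9, -2.5]
width: 13.8
clock: 19.05
tcp_pos: [618.5, 6.7, 91.4]
tool_rot: [-3.141, -0.06, 0.0]
contact_force: [1.2, 1.5, -0.6]
width: 13.6
```

```bash
python3 -m inch '[0,0,-2,0,0,0,-1,0,0,0,0,0,0,0,0,0]'; for i in 1 2; do python3 -m inch '[0,0,-1,0,0,0,0,0]'; done
```

```text
clock: 19.45
tcp_pos: [618.5, 6.7, 88.4]
tool_rot: [-3.141, -0.06, 0.0]
contact_force: [1.1, 2.5, -0.8]
width: 13.7
clock: 19.65
tcp_pos: [618.6, 6.7, 87.6]
tool_rot: [-3.141, -0.06, 0.0]
contact_force: [0.0, 1.1, -0.8]
width: 13.9
clock: 19.85
tcp_pos: [618.7, 6.7, 87.6]
tool_rot: [-3.141, -0.06, 0.0]
contact_force: [-3.0, 3.1, 4.0]
width: 13.7
```

```bash
python3 -m inch '[0,0,-1,0,0,0,0,0]'; python3 -m inch '[0,0,1.5,0,0,0,0,0]'
python3 - <<'E'
from h import *
cv2.imwrite("pics/side9.png",viewer.camera("side")[:,:,::-1])
im=cv2.imread("pics/side9.png")[135:210,300:390]; cv2.imwrite("pics/s9c.png",cv2.resize(im,None,fx=8,fy=8,interpolation=cv2.INTER_CUBIC))
E
```

```text
clock: 20.05
tcp_pos: [618.7, 6.7, 87.6]
tool_rot: [-3.141, -0.06, 0.001]
contact_force: [-5.6, 2.9, 9.4]
width: 14.3
clock: 20.25
tcp_pos: [618.7, 6.7, 87.6]
tool_rot: [-3.141, -0.06, -0.0]
contact_force: [-2.8, 2.6, 5.6]
width: 13.7
```

View pics/s9c.png

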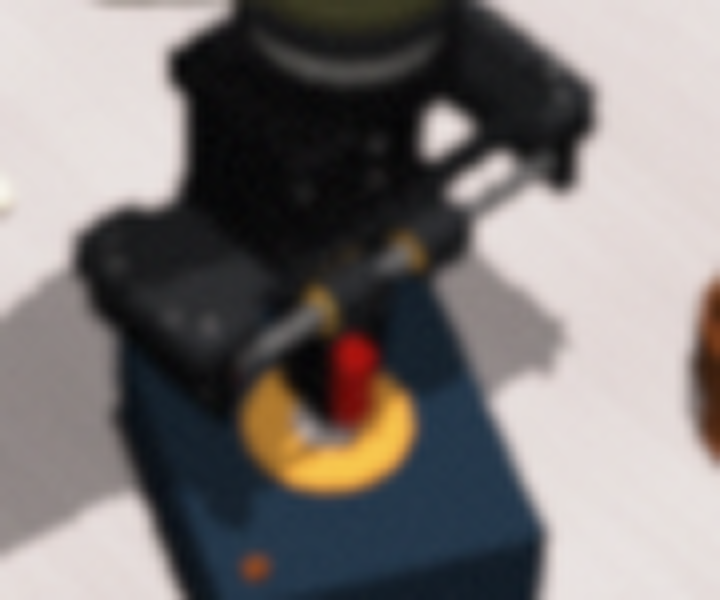

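```bash
python3 -m inch '[0,0,0,-0.1,0,0,0,-0.1,0,0,0,-0.1,0,0,0,-0.1,0,0,0,0]';python3 - <<'E'
from h import *
s=status.state();print(s["tcp_pos"],s["contact_force"],s["wrist_torque"],s["width"])
E
python3 -m inch '[0,0,0,-0.1,0,0,0,-0.1,0,0,0,-0.1,0,0,0,-0.1,0,0,0,0]';python3 - <<'E'
from h import *
s=status.state();print(s["tcp_pos"],s["contact_force"],s["wrist_torque"],s["width"])
E
```

```text
clock: 20.8
tcp_pos: [619.2, 6.8, 87.6]
tool_rot: [-3.09, 0.565, -0.002]
contact_force: [-0.6, 3.0, 3.7]
width: 14.0
[619.23822656   6.84825069  87.61369689] [-0.55493546  2.98314305  3.73331927] [ 0.62726175  0.17199565 -0.02480327] 13.993916858171657
clock: 21.3
tcp_pos: [619.1, 6.9, 87.6]
tool_rot: [-2.917, 1.165, -0.001]
contact_force: [-0.9, 3.8, 4.9]
width: 14.0
[619.07501266   6.92732427  87.61087037] [-0.85415718  3.78133254  4.94804762] [0.67804943 0.38667044 0.01103496] 14.025329209631959
```

```bash
for i in 1 2 3; do python3 -m inch '[0,0,0,-0.1,0,0,0,0]' >/dev/null;python3 - <<'E'
from h import *
from scipy.spatial.transform import Rotation as R
s=status.state();x=R.from_rotvec(s["tool_rot"]).as_matrix()[:,0];print(s["tcp_pos"],np.arctan2(x[1],x[0]),s["contact_force"],s["wrist_torque"],s["width"])
E
done;python3 - <<'E'
from h import *
cv2.imwrite("pics/side10.png",viewer.camera("side")[:,:,::-1])
im=cv2.imread("pics/side10.png")[135:210,300:390]; cv2.imwrite("pics/s10c.png",cv2.resize(im,None,fx=8,fy=8,interpolation=cv2.INTER_CUBIC))
E
```

```text
[619.025932     6.92522499  87.59003064] -0.8589312788801527 [0.25005236 3.89512376 4.70236436] [8.01116889e-01 2.76809443e-01 5.10328571e-04] 13.796073581381439
[619.00288929   6.94765902  87.58519232] -0.9589072295653609 [-0.74157002  4.55085391  5.12898067] [ 0.82389381  0.32719146 -0.01115187] 14.160084158624654
[618.98112429   6.96663274  87.60203453] -1.0589522150182578 [-0.46534439  5.04927846  4.60025641] [0.83945069 0.29154612 0.00340353] 14.053960991309774
```

View pics/s10c.png

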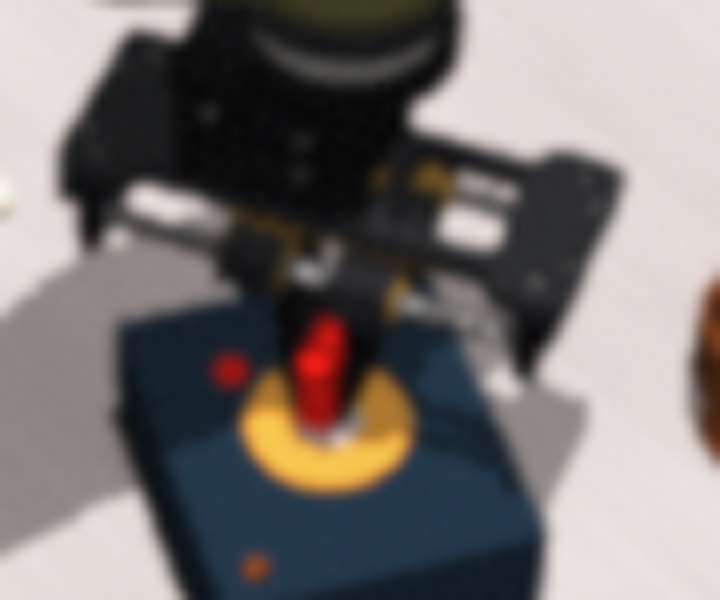

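```bash
for i in 1 2 3; do python3 -m inch '[0,0,0,-0.05,0,0,0,0]' >/dev/null;python3 - <<'E'
from h import *
from scipy.spatial.transform import Rotation as R
s=status.state();x=R.from_rotvec(s["tool_rot"]).as_matrix()[:,0];print(s["tcp_pos"],np.arctan2(x[1],x[0]),s["contact_force"],s["wrist_torque"],s["width"])
E
done
```

```text
[618.9553191    7.00203951  87.60528799] -1.1080397881265094 [-1.02828977  4.96499291  5.01277837] [0.83305972 0.30121481 0.05995714] 13.815532836463085
[618.9372792    7.00710268  87.55954572] -1.1581239392949882 [-1.00247713  4.62249234  6.11754445] [0.90983383 0.33077623 0.01471   ] 13.639163065607262
[618.94540029   7.04004385  87.56495498] -1.2069885623796488 [-0.83100719  4.43698099  5.58804058] [0.86112405 0.33719508 0.37110145] 13.958139505916325
```

```bash
for i in 1 2; do python3 -m inch '[0,0,0,-0.04,0,0,0,0]' >/dev/null;python3 - <<'E'
from h import *
from scipy.spatial.transform import Rotation as R
s=status.state();x=R.from_rotvec(s["tool_rot"]).as_matrix()[:,0];print(s["tcp_pos"],np.arctan2(x[1],x[0]),s["contact_force"],s["wrist_torque"],s["width"])
E
done
python3 - <<'E'
from h import *
cv2.imwrite("pics/side11.png",viewer.camera("side")[:,:,::-1])
im=cv2.imread("pics/side11.png")[135:210,300:390]; cv2.imwrite("pics/s11c.png",cv2.resize(im,None,fx=8,fy=8,interpolation=cv2.INTER_CUBIC))
E
```

```text
[619.03864075   7.0710411   87.61701586] -1.2464163857937476 [-1.56092885  5.40187023  5.60099948] [1.00685974 0.30593207 0.61702881] 13.973258809428149
[618.98936565   7.02177098  87.6221504 ] -1.286061212310883 [-0.38903784  5.22793615  5.31217648] [0.98871878 0.27514164 0.75330885] 14.029046349130539
```

View pics/s11c.png

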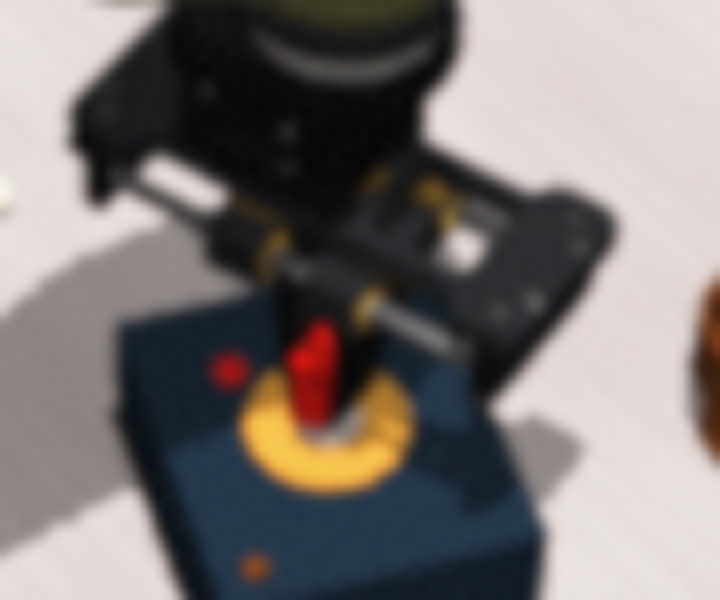

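```bash
python3 -m inch '[0,0,0,0.08,0,0,0,0]'; python3 -m inch '[0,0,0,0,0,0,0,0,0,0,0,0,0,0,0,0,0,0,0,0,0,0,0,0]' 0.4
python3 - <<'E'
from h import *
cv2.imwrite("pics/side12.png",viewer.camera("side")[:,:,::-1])
im=cv2.imread("pics/side12.png")[135:210,300:390]; cv2.imwrite("pics/s12c.png",cv2.resize(im,None,fx=8,fy=8,interpolation=cv2.INTER_CUBIC))
E
```

```text
clock: 23.2
tcp_pos: [619.0, 7.0, 87.6]
tool_rot: [-2.587, 1.781, -0.001]
contact_force: [-0.6, 5.3, 5.3]
width: 13.9
clock: 23.8
tcp_pos: [618.5, 6.4, 87.0]
tool_rot: [2.582, -1.789, -0.0]
contact_force: [-0.0, 0.2, 0.4]
width: 54.9
```

View pics/s12c.png

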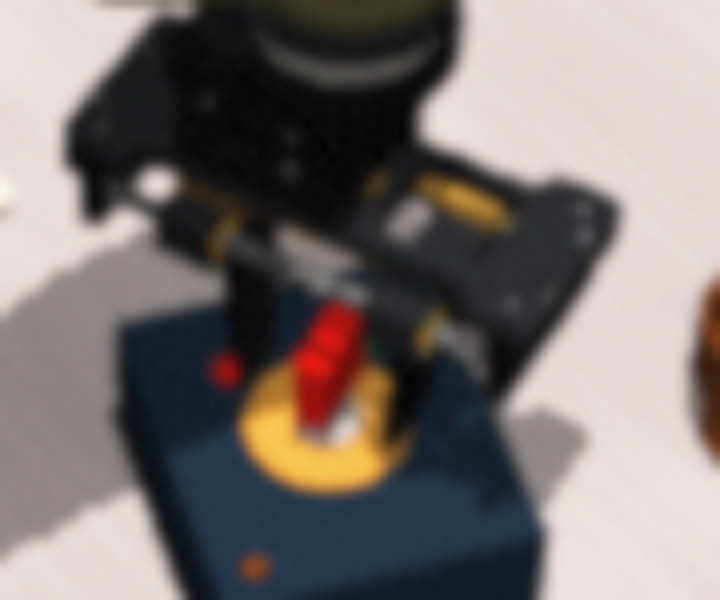

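Released. Next I raise straight up, move away and check from both cameras.

```bash
python3 -m inch '[0,0,10,0,0,0,30,0,0,0,40,0,0,0,40,0,0,0,40,0,0,0,30,0,0,0,0,0]';  python3 -m inch '[0,-30,0,0,0,-40,0,0,0,-45,0,0,0,-45,0,0,0,-45,0,0,0,-45,0,0,0,-45,0,0,0,-30,0,0,0,0,0,0]'
python3 - <<'E'
from h import *
for n in ("side","top"): cv2.imwrite(f"pics/{n}13.png",viewer.camera(n)[:,:,::-1])
im=cv2.imread("pics/side13.png")[135:235,270:390]; cv2.imwrite("pics/s13c.png",cv2.resize(im,None,fx=6,fy=6,interpolation=cv2.INTER_CUBIC))
im=cv2.imread("pics/top13.png")[140:240,270:400]; im=cv2.convertScaleAbs(im,alpha=1.5,beta=10); cv2.imwrite("pics/t13c.png",cv2.resize(im,None,fx=6,fy=6,interpolation=cv2.INTER_CUBIC))
E
```

```text
clock: 24.55
tcp_pos: [621.3, 6.5, 285.1]
tool_rot: [-2.577, 1.786, -0.016]
contact_force: [-0.3, 0.5, 1.0]
width: 57.0
clock: 25.45
tcp_pos: [617.5, -322.1, 275.6]
tool_rot: [2.577, -1.795, -0.002]
contact_force: [1.2, 0.5, -0.4]
width: 57.0
```

View pics/s13c.png

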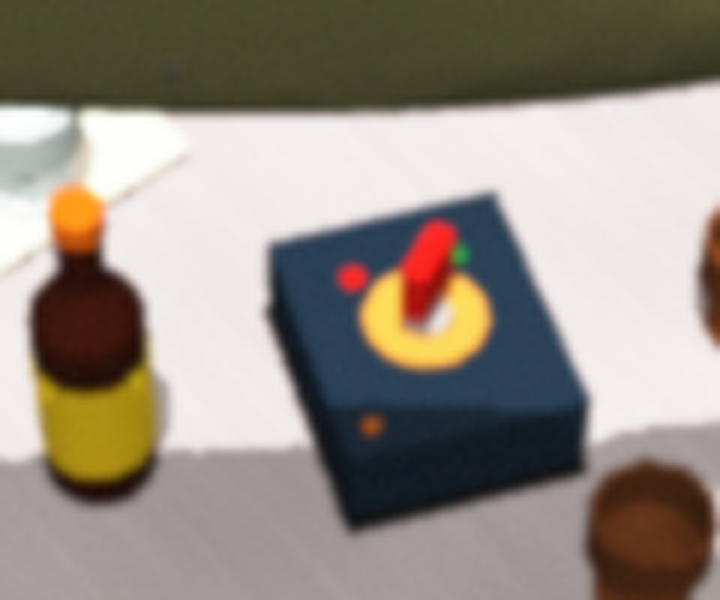

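View pics/t13c.png

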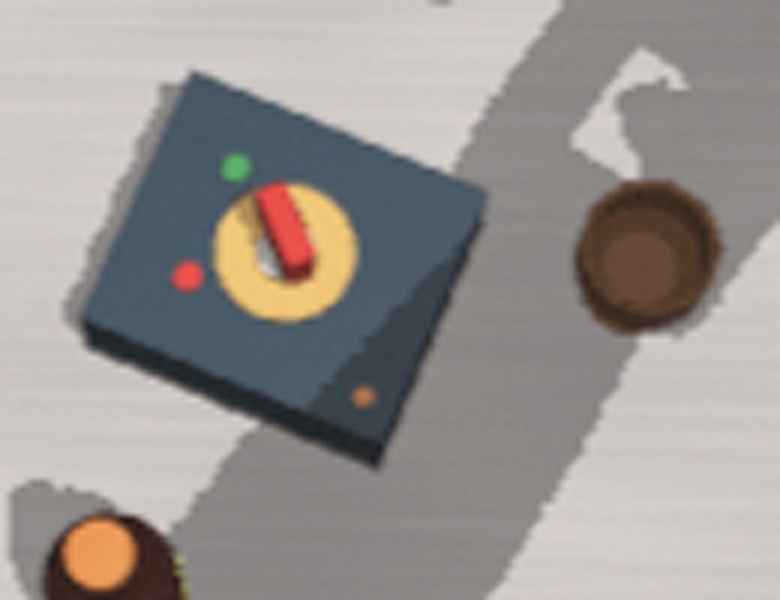

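View pics/side13.png

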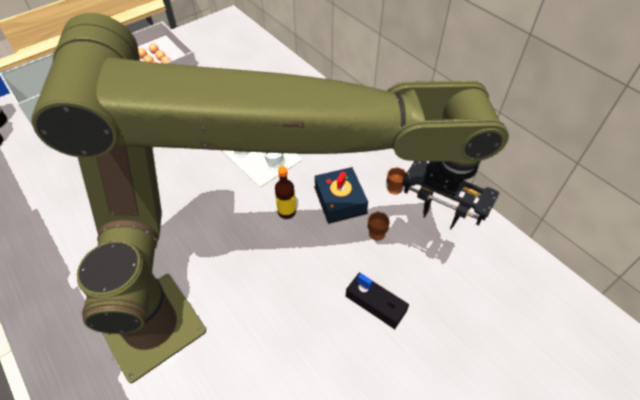

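View pics/top13.png

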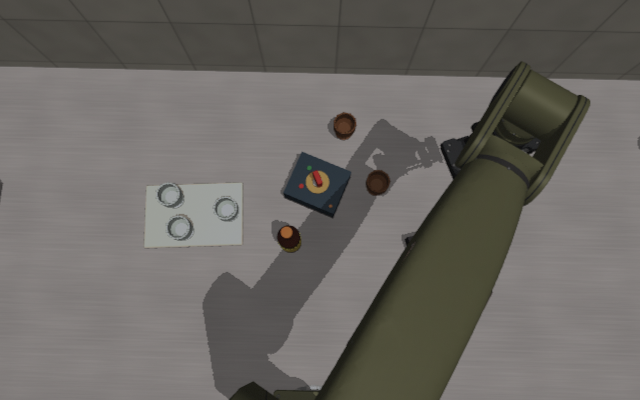

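The last views show the key standing in the barrel with its collar down. The plate cups are still at (170,195) and (180,228), with the stray cup at (227,209). Bottle and blue key are unmoved, and the arm is clear.

Run:
```python
from workcell import order,status
print(order.sign_off())
```

```text
the job is handed in; nothing more can be done
None
```

I set the stray cup upright on the free end of the plate. The red key is fully home in the switch, turned clockwise to its stop and released. I handed the job in at about 25.5 s with the arm clear of everything.

- **Key home:** the collar met the barrel at the height I had predicted (TCP z 87.6 mm), and pressing on it raised the force to about 9 N.
- **Turned to the stop:** the torque rose to 0.75 N m, against about 0.07 N m of barrel friction. That is my main evidence that the barrel is at its stop.
- **Other objects:** in the last pictures all three cups stand on the plate, and the bystander cups, the bottle and the blue key look unmoved.

**Disagreements:**
- The two cameras differed by about 4 mm in y, and for the keyhole my final estimates differed by about 3 mm in x. I settled the key's position by feel as it went in.
- The key handle ended about 0.15–0.2 rad past the green-dot direction. That is slightly more than the stated 0.1 rad of play, and I put it down to play and finger twist.
- I could not see the barrel's black mark under the handle, so its alignment with the green dot was not confirmed by sight.

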